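# Close a coffee tin in the ratchet press

## Task

Close the coffee tin: slide the tray with the tin all the way in under the press, then swing the ratchet handle back and forth, clockwise (seen from above) to press and letting it slip on the way back, until the ram has pressed the tin's lid fully home, flush with the rim. Only the ram may press the lid, not the gripper, and leave the shot glass and the white cup lid beside the press where they are.

Things in the scene. Friction and masses are not known exactly. Their poses are not given: they have to be found in the camera images.
- press: Fixed grey bench press, 155 x 130 mm. Origin on the table under the ram's axis; its z is up, its x points from the tray's open side (nearest the robot) to the column at the back, its y to the left, the handle's side. Base 12 mm thick, from x -90 to +65 mm; column x +47 to +63; head 116 to 150 mm high, x -27 to +63, y -24 to +24 mm. Ram: steel disc, radius 20 mm, underside at first 94 mm high.
- tray (a joint): Slide of the aluminium tray that carries the tin, in m: 0 = fully home (against its stop, tin centred under the ram), positive = drawn out along the press's -x. It slides freely with 2 N of friction.
- tray_knob (a point): Centre of the top of the tray's upright black round knob: 20 mm in diameter, from 19 to 75 mm high, at the tray's front end, 112 mm in front of the tin's axis (press x = -112 mm minus the tray joint, y = 0). The steel tin (66 mm in diameter, rim 80 mm high) is clamped in the tray.
- lid (a joint): How far the tin's lid stands proud of the rim, in m: 0 = flush, fully home; about 0.006 to 0.009 at the start. It takes 40 N to push it in, and it stays where it is left.
- lid_disc: The tin's push-in lid, a plain aluminium disc, 57 mm in diameter; origin at the centre of its top face (80 mm high when flush).
- handle (a joint): Ratchet handle's angle q, rad, growing clockwise from above; 0 to 1.22 between its stops. In the press frame its grip is at x = -0.120 cos(0.524+q), y = 0.120 sin(0.524+q). Clockwise it drives the wheel once the pawl meets a tooth (up to 20 deg of play; about 5 N at the grip); on the way back it clicks over the teeth and the wheel stays. It stays where it is left.
- grip_top (a point): Centre of the top of the handle's upright black round grip: 24 mm in diameter, from z 177 to 245 mm, 120 mm from the ram's axis.
- wheel (a joint): Angle of the ratchet wheel in rad, about 0 at the start, growing clockwise seen from above. Each rad lowers the ram by 5 mm; a depth stop ends its travel at 2.76, where the lid is flush. That takes about 3 full strokes of the handle.
- shot_a: A shot glass, 50 mm in diameter, 64 mm high, standing to the right of the press; origin at the centre of its underside. A bystander.
- loose_lid_0: A white plastic cup lid, 94 mm in diameter, 13 mm high, lying to the left of the press; origin at the centre of its underside. A bystander.
- ram_axis (a point): Point on the press's axis 165 mm high, at the top of the toothed ratchet wheel that lies on the head (radius 35 mm, 153 to 165 mm high, 18 teeth of 20 deg). The steel screw stub in its middle, radius 8 mm, rises to 205 mm at first and sinks with the ram. The handle turns about this axis.

How it is judged:
On the way, in this order (a step that is already met when the one before it is completed fails the run):
1. the tray is fully home, with the lid still proud (value of joint tray below 0.003 m and value of joint lid above 0.004 m), for 0.2 s.
2. the ram has pressed the lid flush (value of joint lid below 0.0015 m and value of joint wheel above 2.3 rad and value of joint tray below 0.003 m), for 0.2 s.
At the end, for the whole second after the job is handed in: The tray is home (within 3 mm), the lid is flush with the tin's rim (within 1.5 mm) with the ram down on it (wheel turned more than 2.3 rad), and the shot glass and the loose cup lid are within 30 mm of where they stood (all of step 2 and distance of each of shot_a, loose_lid_0 from where it was at the start of the episode below 0.03 m); the robot touches nothing.
It fails at once if the robot pressed on the tin's lid itself (contact force between any of the fingers, the arm and lid_disc above 5 N).
It fails at once if a bystander was knocked over or pushed away (distance of any of shot_a, loose_lid_0 from where it was at the start of the episode above 0.03 m or angle between shot_a's own z axis and vertical above 0.5 rad).
It also fails if it takes over 64 s, if anything falls off the work surface, if the arm or the gripper's body presses on something with over 40 N, if the wrist force passes 120 N, or if a joint passes its speed limit or range.

## Robot

A 6-joint arm with a two-finger parallel gripper is mounted at the origin on the work surface; the furniture and walls round the work are solid. World frame = base frame: x ahead of the robot, y to its left, z up, the work surface at z = 0. Lengths are in m, angles in rad, forces in N, time in s.
With the tool pointing down it reaches from about 0.275 to 0.825 m from the base axis. Payload 4.9 kg.
Tool frame: the origin (TCP) lies midway between the tips of the shut fingers; the grasp point (between the pads) lies 19 mm behind it (grip_point_offset is the distance from the TCP to the grasp point, in m); z points along the fingers, y is the line along which they close (so a half turn about z gives the same grasp; the last joint's range is limited). The gripper opens to 85 mm and grips with 20 to 120 N. Pads are 22 mm wide; open, the fingers measure 114 mm over their backs; the gripper's body (76 mm by 85 mm) begins 54 mm behind the grasp point. The pads swing forward as they close: fully open they stand 13 mm farther back than shut.
Start: joints at [-1.475, 0.326, -0.193, 1.052, 0, 1.437], TCP at [0.125, -0.536, 0.231] pointing down, gripper open.
Joint ranges: [-2.65, 2.65], [-0.97, 1.79], [-1.3, 1.35], [-1.93, 2.1], [-1.47, 1.37], [-3.14, 3.14]. Speed limits (rad/s): [2.57, 2.57, 3.14, 3.14, 3.14, 3.14].

## Interface

Orientations are given as a rotation vector (axis times angle).
In Python, from cell import * gives the robot as it stands. Calls block until the motion is done:
- movep(position, orientation): joint-space move of the TCP to a pose.
- move_l(position, velocity=0.15, rot=None, until_force=None): straight line of the TCP; rot=None keeps the orientation; velocity is the mean speed in m/s. With until_force (N) it stops when the force on the tool has changed by that much, and returns True; else False.
- set_joints(angles): joint-space move.
- let_go() and grab(newtons=None): open the fingers fully, or close them until they stop; newtons is the grip in N (None keeps the last).
- sleep(seconds).
- ik(position, orientation): joint angles nearest the present ones, or None.
- get_state(): the state.
- grab_frame(name): name is "scene" or "top" or "wrist"; returns a dict with "img" (400x640x3 uint8, red, green, blue), "fx", "fy", "cx", "cy" (pixels), "k1" (the pictures are not rectified: a ray, as slopes to the right and down, at radius r is drawn at 1 + k1 r^2 times it, then the intrinsics apply), "cam_to_world" (4x4, takes a point from camera to world coordinates); the wrist camera has in their place "T_tool_cam" (4x4, takes a point from camera to tool coordinates, whose origin is the TCP and whose axes are the flange's). Camera axes: x right, y down, z forward; pixel columns grow to the right and rows downward; lengths in m; the calibration is good to about 2 mm. A picture is of the moment at which its call begins: read the wrist's pose just before it. There is no depth.
A pose or a line that the arm cannot do raises MotionError and nothing moves.
- sign_off(): hands the job in; it is judged then, once.
Trained networks look in the newest picture that a camera, given by its name, has taken for a name from the list of things; names that differ only in an ending like _2 or _b are one class to them, and where a whole thing is asked for, a point or a joint stands for the part that bears it (a point fixed in the world has none). Each returns a list of dicts, best first, with "score" (0 to 1); they miss things now and then, are a little off and sometimes report something else, mostly with a low value. They report only what shows in the picture. A call takes as long as a camera call.
- spot_in(camera, name): "centre" ([column, row] in pixels, amid what is visible of it).
- silhouettes(camera, name): "mask" (400x640 bool, what is visible of it) and "centre" ([column, row] in pixels, amid what is visible of it).
- tip_of(camera, name): "centre" ([column, row] in pixels: a listed point, or the origin of a listed thing).
The state is a dict: "clock": time; "q": joint angles; "joint_velocities": joint speeds; "tau": joint torques, N m; "position": TCP position; "eef_rot": TCP orientation; "contact_force": force on the tool from outside, world axes, zero at the start; "wrist_torque": the same for the moment, N m; "finger_gap": opening from 0.0 (shut) to 1.0 (fully open); "grasp_force": force on a finger pad.
Only numpy, scipy, OpenCV 4.12 (cv2) and the standard library are available. Lean on these libraries where they do the work, as an engineer would, in place of code of your own. Each camera call takes 0.05 s, during which the arm holds its last target. There are 200 camera calls.

## Working session

There is one attempt and no reset: what is moved stays moved. The work goes in short steps, each a Python script; the robot and the scene stay as the last script left them, time stands still between calls to the robot, and variables do not carry over. Pictures are saved under pics/ and viewed, at most 10 in all, crops included, and the job is handed in when it is done.

```bash
mkdir -p pics
cat > h.py <<'E'
from cell import *
import numpy as np, cv2
def ray(f,px,T=None):
    K=np.array([[f["fx"],0,f["cx"]],[0,f["fy"],f["cy"]],[0,0,1.]])
    u=cv2.undistortPoints(np.array([[px]],float),K,np.array([f["k1"],0,0,0.]))[0,0]
    T=np.array(f["cam_to_world"]) if T is None else T
    return T[:3,3],T[:3,:3]@np.array([u[0],u[1],1])
def atz(f,px,z,T=None):
    o,d=ray(f,px,T); return o+d*(z-o[2])/d[2]
E
python3 - <<'E'
from h import *
for c in ["scene","top"]:
    f=grab_frame(c); cv2.imwrite(f"pics/{c}0.png",f["img"][...,::-1])
    print(c,np.round(np.array(f["cam_to_world"])[:3,3],2),f["k1"])
    for n,z in [("tray_knob",.075),("grip_top",.245),("ram_axis",.165),("lid_disc",.087),("shot_a",0),("loose_lid_0",0),("press",0)]:
        for r in tip_of(c,n)[:2]: print(n,np.round(r["centre"]),round(r["score"],2),np.round(atz(f,r["centre"],z),3))
print(get_state())
E
```

```text
scene [-0.07  0.65  0.71] -0.12460689427204802
tray_knob [380. 248.] 0.67 [ 0.455 -0.036  0.075]
grip_top [270. 169.] 0.89 [0.651 0.089 0.245]
ram_axis [316. 180.] 0.84 [ 0.651 -0.04   0.165]
lid_disc [343. 222.] 0.67 [ 0.567 -0.041  0.087]
loose_lid_0 [273. 271.] 0.63 [0.639 0.116 0.   ]
press [322. 241.] 0.56 [ 0.638 -0.04   0.   ]
top [ 0.37 -0.01  1.07] -0.005524736762363165
tray_knob [330. 247.] 0.59 [ 0.467 -0.015  0.075]
grip_top [291. 153.] 0.65 [0.662 0.076 0.245]
ram_axis [339. 169.] 0.81 [ 0.65  -0.036  0.165]
lid_disc [339. 207.] 0.83 [ 0.569 -0.038  0.087]
lid_disc [338. 168.] 0.3 [ 0.676 -0.035  0.087]
shot_a [384. 205.] 0.51 [ 0.594 -0.168  0.   ]
loose_lid_0 [282. 191.] 0.6 [0.63  0.123 0.   ]
press [342. 186.] 0.9 [ 0.649 -0.049  0.   ]
press [290. 155.] 0.38 [0.741 0.105 0.   ]
{'clock': 0.8, 'q': array([-1.47522830e+00,  3.26135354e-01, -1.92600316e-01,  1.05199571e+00,
       -3.96946068e-07,  1.43660233e+00]), 'joint_velocities': array([-0.00077954, -0.00073418,  0.00081623,  0.00070134,  0.00061027,
       -0.00079721]), 'tau': array([ 1.96960987e-04, -4.43273413e+01,  2.62746102e+01,  7.56300487e-04,
       -2.95805876e-04,  4.01697193e-06]), 'position': array([ 0.12527666, -0.53556619,  0.23131595]), 'eef_rot': array([ 3.12082013e+00,  3.60108559e-01, -2.59345212e-06]), 'contact_force': array([ 0.43035514, -1.0174978 , -0.01496929]), 'wrist_torque': array([ 0.03737223,  0.01042446, -0.03935484]), 'grasp_force': 0.0, 'finger_gap': 0.9989143942538956}
```

Run:
```python
import cv2,numpy as np
a=cv2.imread("pics/scene0.png")[120:320,200:460];b=cv2.imread("pics/top0.png")[110:290,230:430]
cv2.imwrite("pics/a.png",np.hstack([cv2.resize(a,(400,308)),cv2.resize(b,(342,308))]))
```

```text
(no output)
```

View pics/a.png

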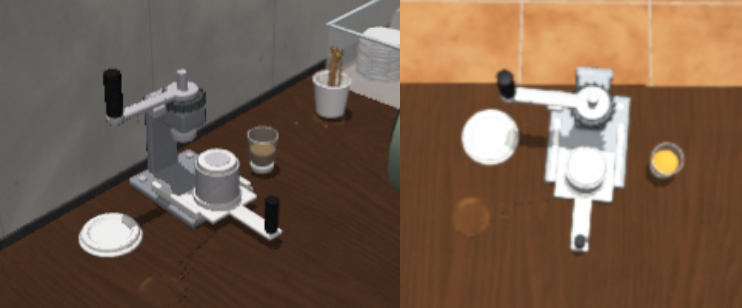

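The handle is near its far (q≈1.1) end, pointing left. The tray is drawn out towards the robot by about 8 cm, with the knob at top-camera pixel (335,250). Next I'll look from closer with the wrist camera.

```bash
cat >> h.py <<'E'
from scipy.spatial.transform import Rotation as Rn
def down(phi):  # tool y along world heading phi (rad), tool z down
    a=(phi+np.pi/2)/2; return np.pi*np.array([np.cos(a),np.sin(a),0])
def wT(f,st):
    T=np.eye(4);T[:3,:3]=Rn.from_rotvec(st["eef_rot"]).as_matrix();T[:3,3]=st["position"];return T@np.array(f["T_tool_cam"])
E
python3 - <<'E'
from h import *
for p in (np.pi/2,-np.pi/2):
    print(p, ik([.4,-.03,.4],down(p)), ik([.36,-.03,.04],down(p)))
for ph in (np.pi/6+0.0,0,-np.pi):  print(ph, ik([.66,.08,.2],down(ph)), ik([.55,.02,.2],down(ph+1)))
s=get_state(); p=s["position"]; move_l([p[0],p[1],.36],.3)
movep([.40,-.03,.40],down(-np.pi/2) if abs(ik([.4,-.03,.4],down(-np.pi/2))[5])<abs(ik([.4,-.03,.4],down(np.pi/2))[5]) else down(np.pi/2))
grab(20)
s=get_state(); f=grab_frame("wrist"); T=wT(f,s); print(T[:3].round(3),s["clock"])
cv2.imwrite("pics/w1.png",f["img"][...,::-1])
for n,z in [("tray_knob",.075),("grip_top",.245),("ram_axis",.165),("lid_disc",.087),("press",0)]:
    for r in tip_of("wrist",n)[:2]: print(n,np.round(r["centre"]),round(r["score"],2),np.round(atz(f,r["centre"],z,T),3))
E
```

```text
1.5707963267948966 [-0.25938999 -0.01928567 -0.1807048   1.40937719  0.         -0.25938999] [-0.28831598  0.25972648 -0.90397827  0.40709158  0.         -0.28831598]
-1.5707963267948966 [-0.25938999 -0.01928567 -0.1807048   1.40937719  0.          2.88220266] [-0.28831598  0.25972648 -0.90397827  0.40709158  0.          2.85327668]
0.5235987755982988 [0.00969143 0.56134897 0.09594131 1.10538867 0.         1.05688898] [-0.09778401  0.34953371 -0.24207189  0.97919073  0.         -0.05058646]
0 [0.00969143 0.56134897 0.09594131 1.10538867 0.         1.58048776] [-0.09778401  0.34953371 -0.24207189  0.97919073  0.          0.47301231]
-3.141592653589793 [ 0.00969143  0.56134897  0.09594131  1.10538867  0.         -1.5611049 ] [-9.77840123e-02  3.49533708e-01 -2.42071887e-01  9.79190731e-01
 -4.44089210e-16 -2.66858034e+00]
[[ 0.     0.946  0.323  0.317]
 [ 1.    -0.     0.    -0.029]
 [ 0.001  0.323 -0.946  0.542]] 4.2167
tray_knob [322. 193.] 0.75 [ 0.465 -0.021  0.075]
ram_axis [312. 311.] 0.84 [ 0.642 -0.038  0.165]
lid_disc [315. 249.] 0.71 [ 0.569 -0.033  0.087]
lid_disc [317. 191.] 0.2 [ 0.458 -0.028  0.087]
press [312. 259.] 0.84 [ 0.643 -0.04   0.   ]
```

View pics/w1.png

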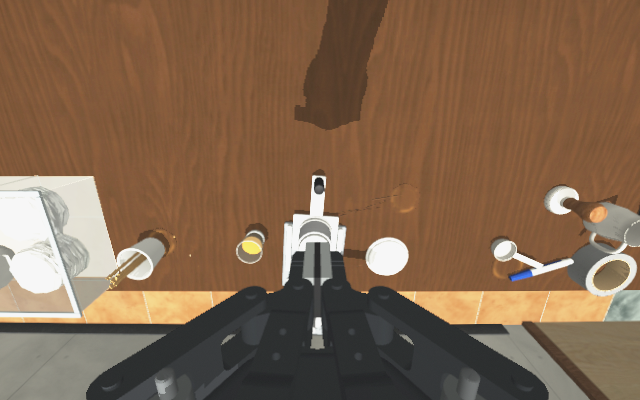

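The wrist view shows the knob at pixel (319,186) with the tin and press in line behind it. The press is yawed about -0.06 rad. Now I'll push the tray home with shut fingers.

Run:
```python
from h import *
R=down(np.pi/2-.06)
movep([.39,-.022,.15],R); move_l([.39,-.022,.047],.2)
print(move_l([.425,-.0245,.047],.15,until_force=12))
print(move_l([.54,-.0315,.047],.05,until_force=12)); s=get_state(); print(s["position"],s["contact_force"])
p=s["position"]
f=grab_frame("scene");cv2.imwrite("pics/s2.png",cv2.resize(f["img"][120:320,200:460,::-1],None,fx=2.5,fy=2.5))
move_l([p[0]-.04,p[1]+.003,.047],.2); move_l([p[0]-.08,p[1]+.003,.42],.3)
s=get_state(); 
for c in("scene","top","wrist"):
    f=grab_frame(c); T=wT(f,s) if c=="wrist" else None
    for n,z in [("tray_knob",.075),("grip_top",.245),("ram_axis",.165)]:
        for r in tip_of(c,n)[:1]: print(c,n,np.round(r["centre"]),round(r["score"],2),np.round(atz(f,r["centre"],z,T),3))
print(get_state()["clock"])
```

```text
False
True
[ 0.51085784 -0.02971239  0.04616587] [-0.94554584 -0.10486615  0.40796056]
scene tray_knob [354. 233.] 0.64 [ 0.533 -0.04   0.075]
scene grip_top [272. 169.] 0.57 [0.647 0.088 0.245]
scene ram_axis [316. 180.] 0.82 [ 0.652 -0.042  0.165]
wrist tray_knob [315. 213.] 0.56 [ 0.537 -0.035  0.075]
wrist grip_top [400. 331.] 0.54 [0.659 0.079 0.245]
10.5333
```

View pics/s2.png

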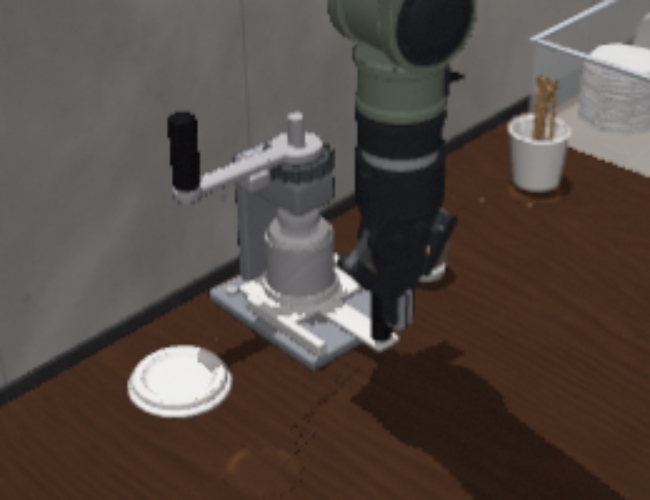

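The tray looks home, with the tin under the ram. I'll compute how much room there is to the wall behind the handle, and push a second time to confirm the stop.

Run:
```python
from h import *
f=grab_frame("scene")
for p in [(224,264),(398,176),(404,172)]: print(atz(f,p,0).round(3))
s=get_state();p=s["position"]
move_l([.47,-.0267,.047],.35)
print(move_l([.54,-.0315,.047],.06,until_force=20)); print(get_state()["position"])
move_l([.47,-.0267,.047],.3); move_l([.45,-.02,.33],.35); let_go(); print(get_state()["clock"])
```

```text
[0.741 0.178 0.   ]
[ 0.705 -0.436  0.   ]
[ 0.707 -0.469  0.   ]
True
[ 0.51083486 -0.02951916  0.0460016 ]
14.5917
```

```bash
cat >> h.py <<'E'
C=np.array([.649,-.039]); YAW=-.06; ZG=.195
def pose(q,r=.12):
    t=.524+q; v=np.array([-r*np.cos(t),r*np.sin(t)]); c,s=np.cos(YAW),np.sin(YAW)
    return np.array([*(C+np.array([[c,-s],[s,c]])@v),ZG]), down(np.pi/2-t+YAW)
def qnow(p=None):
    p=get_state()["position"] if p is None else p
    d=p[:2]-C; c,s=np.cos(YAW),np.sin(YAW); v=np.array([[c,s],[-s,c]])@d
    return np.arctan2(v[1],-v[0])-.524, np.hypot(*v)
def stroke(q1,v=.12,uf=None,step=.3):
    q0=qnow()[0]; n=max(1,int(np.ceil(abs(q1-q0)/step)))
    for q in np.linspace(q0,q1,n+1)[1:]:
        p,R=pose(q)
        hit=move_l(p,v,rot=R,until_force=uf)
        s=get_state(); print(round(s["clock"],2),round(q,2),np.round(qnow(s["position"]),3),np.round(s["contact_force"],1),round(float(s["finger_gap"]),2),hit)
        if hit: return True
    return False
E
python3 - <<'E'
from h import *
p,R=pose(1.05); print(p, ik(p,R))
movep([p[0],p[1],.33],R)
print(move_l(p,.15,until_force=15)); grab(20); s=get_state(); print(s["finger_gap"],s["grasp_force"],s["contact_force"],qnow(),s["clock"])
f=grab_frame("scene");cv2.imwrite("pics/s3.png",cv2.resize(f["img"][100:300,200:460,::-1],None,fx=2.5,fy=2.5))
E
```

```text
[0.65657939 0.0807604  0.195     ] [0.01089852 0.55792908 0.07715912 1.09002637 0.         1.64489852]
False
0.2719142175785622 21.486175060272217 [0.04773724 0.07158587 1.80931743] (np.float64(1.0515328418586805), np.float64(0.12000200768204385)) 17.8
```

View pics/s3.png

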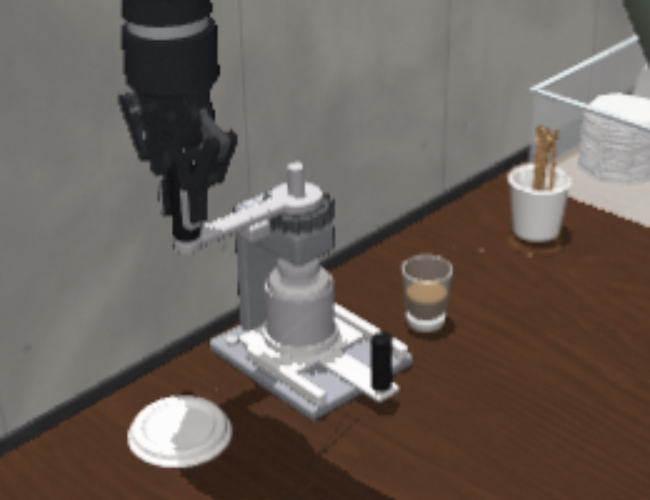

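The grip is held (gap 23 mm), the tin is under the ram and the bystanders haven't moved. I'll start with the return swing and then one press stroke.

Run:
```python
from h import *
stroke(0.04,.15,uf=25); print(); stroke(1.18,.15,uf=30)
```

```text
18.25 0.8 [0.796 0.121] [-2.5  3.8  3.6] 0.27 False
18.65 0.55 [0.551 0.122] [-1.8  7.2  2.6] 0.27 False
19.05 0.29 [0.298 0.123] [-6.   8.9  6.2] 0.27 False
19.45 0.04 [0.039 0.123] [-9.8  7.1  9. ] 0.27 False

19.88 0.32 [0.326 0.121] [-5.3  4.8  5. ] 0.28 False
20.32 0.61 [0.61 0.12] [-4.3  2.5  3.8] 0.28 False
20.75 0.89 [0.896 0.119] [-0.3 -3.5  2.3] 0.28 False
21.18 1.18 [1.182 0.117] [-2.1 -7.3  1.9] 0.27 False
```

Run:
```python
from h import *
for i in range(4):
    print("back"); 
    if stroke(0.04,.15,uf=30): break
    print("press")
    if stroke(1.18,.15,uf=25): break
f=grab_frame("scene");cv2.imwrite("pics/s4.png",cv2.resize(f["img"][100:300,200:460,::-1],None,fx=2.5,fy=2.5))
```

```text
back
21.62 0.9 [0.89  0.119] [-1.9 -4.9  1.4] 0.28 False
22.05 0.61 [0.613 0.12 ] [-1.2 -0.6 -0.9] 0.27 False
22.48 0.33 [0.331 0.122] [-4.1  4.4  2.2] 0.28 False
22.92 0.04 [0.05  0.122] [-6.7  6.7  4.3] 0.27 False
press
23.36 0.33 [0.337 0.121] [-3.8  2.3  2. ] 0.28 False
23.79 0.62 [0.614 0.12 ] [-2.6 -2.3  0.7] 0.27 False
24.23 0.9 [0.894 0.118] [-2.5 -5.2  0.9] 0.27 False
24.66 1.18 [1.179 0.117] [-4.3 -7.   1.4] 0.28 False
back
25.09 0.89 [0.886 0.119] [-2.6 -5.1 -0.9] 0.27 False
25.52 0.61 [0.606 0.12 ] [-2.9 -2.1 -0.8] 0.27 False
25.96 0.32 [0.335 0.121] [-3.2  5.7 -1.6] 0.27 False
26.39 0.04 [0.05  0.122] [-6.5  7.3  1.5] 0.27 False
press
26.83 0.33 [0.335 0.121] [-4.6  1.  -0.3] 0.27 False
27.27 0.61 [0.615 0.119] [-2.  -2.2 -2.2] 0.27 False
27.7 0.9 [0.853 0.118] [-18.5  -9.8   6.4] 0.28 False
27.98 1.18 [0.933 0.116] [-31.9  -3.9  24.4] 0.27 True
```

View pics/s4.png

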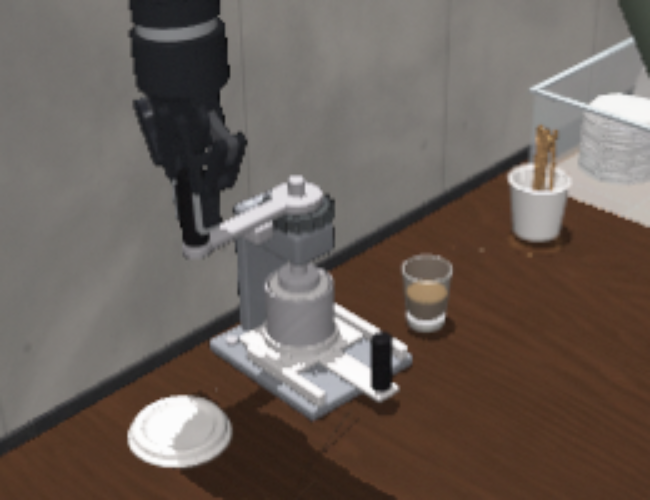

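The ram is down on the lid and the stub has sunk. The handle met the depth stop at q≈0.85 on the third press stroke, which fits 2.76 rad. I'll ease off, let go, retreat and hand in.

Run:
```python
from h import *
stroke(.80,.1); let_go(); p=get_state()["position"]; move_l([p[0],p[1],.34],.15); sleep(.5)
s=get_state(); print(s["clock"],s["contact_force"])
f=grab_frame("scene")
for n,z in [("loose_lid_0",0),("shot_a",0),("tray_knob",.075)]:
    for r in tip_of("scene",n)[:1]: print(n,r["score"],atz(f,r["centre"],z).round(3))
print(sign_off())
```

```text
28.48 0.8 [0.773 0.118] [-8.3 -7.8  0.7] 0.27 False
30.725 [-0.297829   -0.75424709 -0.06465768]
loose_lid_0 0.69 [0.637 0.115 0.   ]
shot_a 0.89 [ 0.588 -0.173  0.   ]
tray_knob 0.73 [ 0.524 -0.034  0.075]
the job is handed in; nothing more can be done
None
```

I pushed the tray home against its stop and worked the ratchet handle until the wheel met its depth stop on the third press stroke, so the lid should be flush. The shot glass and cup lid stayed in place, and I handed the job in at about 31 s; `sign_off()` gave no verdict.

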